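Press a sunken pivot pin out of a phone-holder arm on the bench press

ROBOT

A 6-joint arm with a two-finger parallel gripper is mounted at the origin on the work surface. World frame = base frame: x ahead of the robot, y to its left, z up, the work surface at z = 0. Lengths are in mm, angles in rad, forces in N, time in s.
With the tool pointing down it reaches from about 350 to 850 mm from the base axis. Payload 8.1 kg.
Tool frame: the origin (TCP) lies at the very end of the fingers, on their centre line; the grasp point (between the pads) lies 19 mm behind it (r.grasp_offset is the distance from the TCP to the grasp point, in mm); z points along the fingers, y is the line along which they close (so a half turn about z gives the same grasp; the last joint's range is limited). The gripper opens to 93 mm and grips with 3 to 60 N. Pads are 15 mm wide; open, the fingers measure 128 mm over their backs; the gripper's body (75 mm by 188 mm) begins 65 mm behind the grasp point.
Start: joints at [-1.283, 0.13, 1.488, -0, 1.523, -0.085], TCP at [218.555, -558.784, 218.635] pointing down, gripper open.
Joint ranges: [-2.96, 2.96], [-0.89, 2.26], [0.02, 2.5], [-1.34, 4.48], [0, 2.73], [-2.66, 2.66]. Speed limits (rad/s): [2.39, 2.39, 2.79, 3.14, 3.14, 3.14].

INTERFACE

Orientations are given as a unit quaternion [w, x, y, z].
In Python, from plant import r gives the robot as it stands.
- The arm moves only by the shell command python3 -m handwheel 'ROWS' [FORCE]. ROWS is JSON, a list that holds one entry, the list of rows, each a list of 7 numbers: the shift along the tool's x, y, z scaled (see below), then the turn, a rotation vector about the tool's x, y, z scaled (see below), then the opening, from -1 (shut) to 1 (fully open). In form: [[[tx, ty, tz, wx, wy, wz, claw], ...]]. A call has 1 to 20 rows; each row shifts and turns the commanded pose from where the row before left it, along the tool's axes as they then stand; what a row does not reach is not made up. The controller multiplies each number of a shift by 60 mm and each number of a turn by 6 degrees. A row lasts 1/8 s, in which the tool goes at most 62.5 mm and 10.7 degrees, less where a joint would pass 70% of its speed; a pose out of reach is approached as far as the arm can. A call with a number of a shift or a turn outside -1 to 1 is refused whole. A call with a gripper value outside its range is refused whole. The fingers move at their own pace and stop on an object; FORCE is the grip in N (left out, the last holds). Time passes only in rows, so rows that do not move let the fingers close. It gives the time, the measured TCP pose, the force, the opening and the grip force at its end, in the units of the state.
- r.sense(): the state, without advancing time (a new reading comes with each control period).
- r.camera(name): name is "side" or "top" or "wrist"; returns a dict with "image" (400x640x3 uint8, red, green, blue), "fx", "fy", "cx", "cy" (pixels), "cam_to_world" (4x4, takes a point from camera to world coordinates). Camera axes: x right, y down, z forward; pixel columns grow to the right and rows downward; lengths in mm; the calibration is good to about 2 mm. A picture is of the moment at which its call begins. There is no depth.
- r.sign_off(): hands the job in; it is judged then, once.
Trained networks look in a picture, given as the dict that the camera call returned (one of the last four; its "shot" number tells which), for a name from the list of things; names that differ only in an ending like _2 or _b are one class to them, and where a whole thing is asked for, a point or a joint stands for the part that bears it (a point fixed in the world has none). Each returns a list of dicts, best first, with "score" (0 to 1); they miss things now and then, are a little off and sometimes report something else, mostly with a low value. They report only what shows in the picture. A call takes as long as a camera call. They do not tell look-alikes from the thing itself.
- r.recognise(picture, query): "location" ([column, row] in pixels, amid what is visible of it).
The state is a dict: "t": time; "joint_positions": joint angles; "joint_velocities": joint speeds; "joint_torque": joint torques, N m; "tcp_pos": TCP position; "eef_rot": TCP orientation; "contact_force": force on the tool from outside, world axes, zero at the start; "ft_torque": the same for the moment, N m; "gripper_width": finger opening in mm; "grip_force": force on a finger pad.
Only numpy, scipy, OpenCV 4.12 (cv2) and the standard library are available. Lean on these libraries where they do the work, as an engineer would, in place of code of your own. Each camera call takes 0.05 s, during which the arm holds its last target. There are 200 camera calls.

TASK

Press the old pivot pin out of the aluminium phone-holder arm lying in the press's guide: stand the slim plain punch from the wooden stand nose down in the arm's open hole, then slide the arm along the guide against its end stop, so that the punch is under the ram. Bring the sprung press lever down until it comes up firmly solid, with the punch's shoulder down on the arm, without leaning on it harder than that needs; then guide the lever back up to rest, not letting it fly, and let go. Leave the punch standing in the arm and do not knock the other punches or the other things on the bench.

Things in the scene. Friction and masses are not known exactly. Their poses are not given: they have to be found in the camera images.
- press: small green bench press, fixed. Axes: +x away from its open front, +y the side with the lever, z up; origin at bench height under the ram's axis. Round base 220 mm across; head 60 mm wide (y), 185 to 265 mm up, its front 32 mm before the ram's axis; column behind, 305 mm high. A guide for the arm runs along y through the throat, open at the -y end (see seat)
- seat (a point): point on the steel guide plate (top 45 mm above the bench) below the ram's axis, axes as the press: the arm's hole is over it when the arm is home; a 17 mm hole here lets the pin out below. Plate 70 mm wide, y = -190 to 35 mm; on it two rails 6 mm high, 28 mm apart inside, 42 outside; end stop 14 mm high, its face 15 mm beyond this point (+y)
- ram: square steel ram 22 mm wide with a screwed-in round nose 30 mm across below. Origin on its axis at the end of the square. Goes down 26 mm per radian of lever. How far the nose is screwed out differs at each start and is not measured: at rest its face is about 6 to 18 mm above a punch standing in the arm (whose top is then 125 mm above the bench)
- lever (a joint): press lever angle, rad: 0 at rest (bar towards the press's front, 0.60 rad above level), growing as the knob comes down; end of travel 1.42, but the press comes up solid on the punch somewhere from 0.65 to 1.25. At the knob the spring takes 1 to 5 N, the moving pin about 5 N more; a steep rise beyond means solid: 16 to 30 N is firm
- knob (a point): centre of the black ball, 34 mm across, at the end of the lever; 175 mm from the hub. It turns with the lever; at rest about 324 mm above the bench. It can be pushed down from above with closed fingertips on top of the ball, or pinched along the press's y
- hub (a point): point on the lever's axis in the plane in which the knob swings (225 mm above the bench); the axis is the press's y
- holder_arm: aluminium arm 132 mm long, 130 g, lying in the guide, drawn out from under the ram at the start. Origin on its underside below the hole; y along the arm from tail to hole end (towards the end stop), z up. Hole-end block 26 mm wide, 30 long, 30 high, its end face 15 mm beyond the hole; bar 20 wide, 14 high; tail block 26 x 26 mm, 26 high
- hole (a point): centre of the mouth of the arm's open hole, on top of the hole-end block, 30 mm above the arm's underside; 8 mm across; the old pin sits 16 mm down, so a punch first stands 16 mm in; the pin moves down only under some 30 N and comes out below, 12 mm when the shoulder is on the arm. Axes as the arm
- tail_top (a point): centre of the top of the tail block, 104 mm from the hole along the arm; the block can be gripped across its 26 mm width from above (rails reach 6 mm up beside it) or pushed from its end
- punch_slim: the slim plain steel punch: nose 7 mm across and 28 mm long with a tapered end, then a straight body 16 mm across and 38 mm long, no head; 60 g. Origin at the tip of the nose, z along it to the body; top 66 mm from the tip, shoulder 28 mm. It stands nose down in the stand, shoulder on the stand
- punch_thick: a thick punch, body 24 mm across and 42 long, same nose; stays in the stand. Origin at the tip
- punch_flat: a flat-headed punch, body 14 mm across with a disc 28 mm across on top, same nose; stays in the stand. Origin at the tip
- stand: wooden punch stand, fixed, 45 mm wide (its x), 150 mm long (its y), 30 mm high, with three holes 47 mm apart in a row along y. The three punches stand in them in any order. Origin at the centre of its underside
- phone: a phone 148 x 72 x 8 mm, back up, on a lime-green board; bystander
- tin: a round white tin 84 mm across, 42 high; bystander
- spare_arm: another such arm lying loose on the bench beside the press; bystander
- screw_tray: a grey divided tray 90 x 120 x 22 mm in front of the press; bystander
- screwdriver: a screwdriver 150 mm long lying in front of the press; bystander
- cleaner: a small white bottle 110 mm high to the left of the press; bystander
Mind the look-alikes: they are no part of the job. Leave any purple look-alike of the holder_arm alone.

How it is judged (in metres and radians):
On the way, in this order (a step that is already met when the one before it is completed fails the run):
1. the slim punch stands with its nose in the arm's hole, the arm still drawn out (horizontal distance between punch_slim and hole below 0.004 m and angle between punch_slim's own z axis and vertical below 0.15 rad and z of punch_slim in the frame of hole below -0.013 m and not (horizontal distance between hole and seat below 0.006 m)), for 0.2 s.
2. the arm is against its end stop with the punch standing in it under the ram, the lever still up (horizontal distance between punch_slim and hole below 0.004 m and angle between punch_slim's own z axis and vertical below 0.15 rad and horizontal distance between hole and seat below 0.006 m and value of joint lever below 0.2 rad), for 0.2 s.
3. the ram, brought down by the lever, has driven the pin down until the punch's shoulder is firmly on the arm (over 60 N) (horizontal distance between punch_slim and hole below 0.004 m and angle between punch_slim's own z axis and vertical below 0.15 rad and z of punch_slim in the frame of hole below -0.0255 m and value of joint lever above 0.5 rad and contact force between ram and punch_slim above 60 N), for 0.1 s.
At the end, for the whole second after the job is handed in: Slim punch standing in the arm, nose at least 25.5 of its 28 mm in (the old pin pressed out before it), within 4 mm of the hole's axis and 0.15 rad of vertical; arm against the stop, hole within 6 mm of the seat point; lever back up, below 0.08 rad; all at rest (horizontal distance between punch_slim and hole below 0.004 m and angle between punch_slim's own z axis and vertical below 0.15 rad and horizontal distance between hole and seat below 0.006 m and z of punch_slim in the frame of hole below -0.0255 m and value of joint lever below 0.08 rad and velocity of joint lever between -0.1 and 0.1 rad/s and linear speed of each of punch_slim, holder_arm below 0.02 m/s); the robot touches nothing.
It fails at once if the press is strained: more than 300 N of the ram on the punch (about 45 N at the knob beyond what the spring takes) (contact force between ram and punch_slim above 300 N).
It fails at once if the lever is let fly back up, faster than 4 rad/s (velocity of joint lever below -4 rad/s).
It fails at once if another punch is knocked or taken: moved more than 15 mm (distance of any of punch_thick, punch_flat from where it was at the start of the episode above 0.015 m).
It fails at once if a bystander is pushed more than 30 mm (distance of any of phone, tin, spare_arm, screw_tray, screwdriver, cleaner from where it was at the start of the episode above 0.03 m).
It also fails if it takes over 72 s, if anything falls off the work surface, if the arm or the gripper's body presses on something with over 40 N, if the wrist force passes 120 N, or if a joint passes its speed limit or range.

## Working session

There is one attempt and no reset: what is moved stays moved. The work goes in short steps, Python scripts to look and compute and a shell command to move; the robot and the scene stay as the last step left them, time stands still between calls to the robot, and variables do not carry over. Pictures are saved under pics/ and viewed, at most 10 in all, crops included, and the job is handed in when it is done.

```bash
ls; mkdir -p pics
cat > h.py <<'E'
import numpy as np, cv2
from plant import r
def save(p,n,crop=None,scale=1):
    im=p["image"][:,:,::-1]
    if crop: x0,y0,x1,y1=crop; im=im[y0:y1,x0:x1]
    im=cv2.resize(im,None,fx=scale,fy=scale,interpolation=cv2.INTER_CUBIC) if scale!=1 else im
    cv2.imwrite("pics/"+n,im)
def ray(p,uv):
    M=np.array(p["cam_to_world"]); d=np.array([(uv[0]-p["cx"])/p["fx"],(uv[1]-p["cy"])/p["fy"],1.])
    return M[:3,3],M[:3,:3]@d
def at_z(p,uv,z):
    o,d=ray(p,uv); return o+d*(z-o[2])/d[2]
def proj(p,X):
    M=np.array(p["cam_to_world"]); c=M[:3,:3].T@(np.array(X,float)-M[:3,3])
    return np.array([p["fx"]*c[0]/c[2]+p["cx"],p["fy"]*c[1]/c[2]+p["cy"]])
def tri(*pu):
    A=np.zeros((3,3));b=np.zeros(3)
    for p,uv in pu:
        o,d=ray(p,uv);d=d/np.linalg.norm(d);P=np.eye(3)-np.outer(d,d);A+=P;b+=P@o
    X=np.linalg.solve(A,b); return X
E
cat > a.py <<'E'
from h import *
np.set_printoptions(precision=1,suppress=True)
T=r.camera("top");S=r.camera("side")
a=np.vstack([T["image"],S["image"]])
save(T,"top.png");save(S,"side.png")
for p in (T,S):
    print(p["fx"],np.array(p["cam_to_world"]))
    for q in ["press","ram","knob","hub","holder_arm","hole","tail_top","punch_slim","punch_thick","punch_flat","stand","spare_arm","seat"]:
        try: print(q,[(np.round(d["location"],1).tolist(),round(d["score"],2)) for d in r.recognise(p,q)][:4])
        except Exception as e: print(q,e)
print(r.sense())
E
python3 a.py
```

```text
pics
477.99228031506834 [[  -0.    -1.     0.1  256.3]
 [  -1.     0.     0.    -2.6]
 [  -0.    -0.1   -1.  1639.1]
 [   0.     0.     0.     1. ]]
press [([288.7, 154.3], 0.82)]
ram []
knob [([258.3, 149.3], 0.9)]
hub [([287.3, 151.7], 0.91)]
holder_arm [([243.3, 287.6], 0.78), ([372.8, 140.5], 0.68), ([220.7, 140.3], 0.64), ([330.5, 171.6], 0.6)]
hole [([372.6, 138.2], 0.74), ([328.8, 170.3], 0.62), ([239.6, 286.2], 0.55)]
tail_top [([331.7, 171.4], 0.84), ([238.3, 286.3], 0.65), ([370.9, 138.5], 0.51)]
punch_slim []
punch_thick [([449.2, 201.3], 0.51)]
punch_flat []
stand [([428.6, 199.6], 0.89), ([330.2, 172.7], 0.31)]
spare_arm [([411.6, 120.0], 0.79)]
seat [([291.2, 154.2], 0.85)]
492.9252349764063 [[    1.     -0.      0.1   338.9]
 [   -0.1    -0.6     0.8 -1133.9]
 [    0.     -0.8    -0.6  1154. ]
 [    0.      0.      0.      1. ]]
press [([385.9, 198.6], 0.6)]
ram [([377.0, 152.3], 0.63)]
knob [([354.6, 128.3], 0.75)]
hub [([384.5, 194.3], 0.94)]
holder_arm [([367.9, 235.5], 0.79), ([404.3, 276.9], 0.62), ([258.5, 189.7], 0.55), ([346.4, 335.3], 0.49)]
hole [([407.2, 275.4], 0.88), ([257.6, 192.6], 0.67), ([369.7, 236.6], 0.53), ([384.6, 195.6], 0.29)]
tail_top [([410.3, 276.1], 0.81), ([368.7, 237.6], 0.67), ([257.8, 192.7], 0.67)]
punch_slim [([384.0, 194.9], 0.65), ([348.1, 323.2], 0.63)]
punch_thick []
punch_flat []
stand [([347.5, 334.2], 0.72), ([288.7, 218.5], 0.23)]
spare_arm [([442.9, 313.6], 0.72), ([316.4, 167.7], 0.35)]
seat [([382.9, 196.6], 0.96), ([353.6, 129.5], 0.69)]
{'t': 1.4, 'joint_positions': array([-1.3,  0.1,  1.5, -0. ,  1.5, -0.1]), 'joint_velocities': array([-0.,  0.,  0., -0.,  0.,  0.]), 'joint_torque': array([ -0. , -56. , -49.2,   0.1,   0. ,  -0. ]), 'tcp_pos': array([ 218.5, -558.8,  218.6]), 'eef_rot': array([ 0. ,  1. ,  0.2, -0. ]), 'contact_force': array([ 0.6, -0.6, -0.6]), 'ft_torque': array([ 0., -0.,  0.]), 'grip_force': 0.0, 'gripper_width': 92.90063357417758}
```

Run:
```python
import cv2
a=cv2.imread("pics/top.png")[80:310,190:490];b=cv2.imread("pics/side.png")[90:390,220:520]
cv2.imwrite("pics/t1.png",cv2.resize(a,(780,598),interpolation=cv2.INTER_CUBIC));cv2.imwrite("pics/s1.png",cv2.resize(b,(600,600),interpolation=cv2.INTER_CUBIC))
```

```text
(no output)
```

View pics/t1.png

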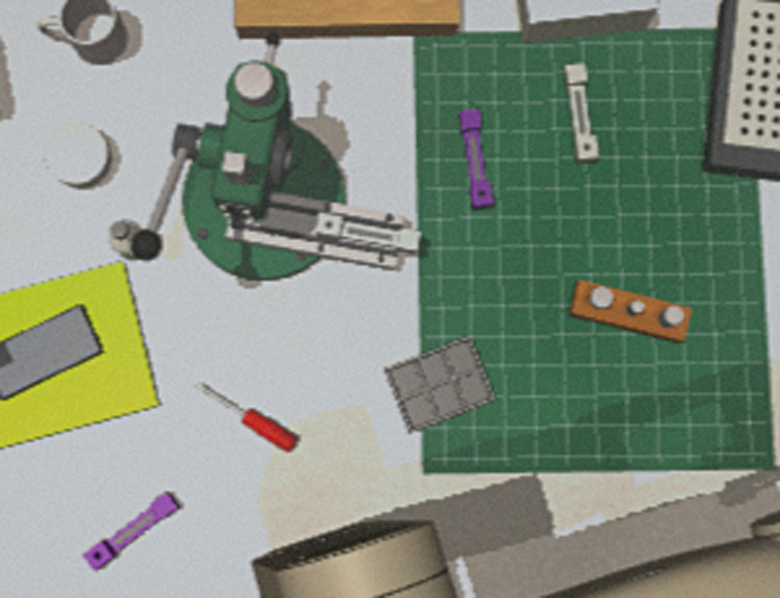

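View pics/s1.png

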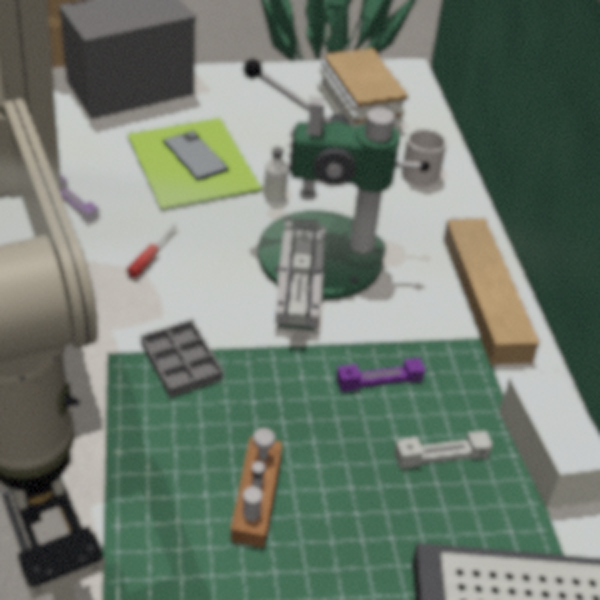

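```bash
cat > b.py <<'E'
from h import *
np.set_printoptions(precision=1,suppress=True)
T=r.camera("top");S=r.camera("side")
t=lambda x,y:(190+x/2.6,80+y/2.6); s=lambda x,y:(220+x/2,90+y/2)
for n,z,a,b in [("p_left",68,t(602,298),s(264,436)),("p_mid",68,t(638,307),s(258,466)),("p_right",68,t(673,316),s(252,494)),("hole",75,t(328,225),s(302,260)),("tail",71,t(412,238),s(298,306)),("knob",324,t(147,243),s(253,68)),("hub",225,t(187,140),s(335,165)),("guide end mid",51,t(403,255),s(298,325)),("rail0a",51,t(232,230),s(288,222))]:
    print(n,"topz",at_z(T,a,z),"tri",tri((T,a),(S,b)))
W=r.camera("wrist");M=np.array(W["cam_to_world"]);print(M,W["fx"],W["cx"],W["cy"]);q=r.sense();print(q["eef_rot"].round(3).tolist(),q["tcp_pos"],q["t"])
E
sed -i 's/\r//' b.py; python3 b.py
```

```text
p_left topz [ 477.6 -299.4   68. ] tri [ 478.6 -299.4   67.9]
p_mid topz [ 465.3 -344.6   68. ] tri [ 466.3 -345.3   64.7]
p_right topz [ 453.1 -388.3   68. ] tri [ 453.9 -388.8   65.9]
hole topz [576.7  48.3  75. ] tri [578.6  48.4  70.6]
tail topz [558.7 -59.2  71. ] tri [558.3 -59.1  73.1]
knob topz [509.2 235.7 324. ] tri [508.7 235.9 322.8]
hub topz [650.2 207.6 225. ] tri [665.7 220.9 135.2]
guide end mid topz [540.4 -47.8  51. ] tri [554.9 -48.9  18.9]
rail0a topz [577.1 174.2  51. ] tri [576.1 174.7  46.5]
[[   0.4   -0.9   -0.3  292. ]
 [  -0.9   -0.3   -0.1 -530.2]
 [  -0.     0.3   -1.   385.8]
 [   0.     0.     0.     1. ]] 324.0619229104898 319.57373524065264 203.89467922528357
[-0.0, 0.983, 0.185, -0.0] [ 218.5 -558.8  218.6] 1.55
```

Candidates: the middle punch at top-image (435,198) is the smallest across and headless; its neighbours at (421.5,194.6) and (449,201.5) are wider. For the arm, the aluminium one in the guide, hole end (316,166.5), is the target. The look-alikes are the purple ones at (373,139) and (240,286) and the loose spare at (414,121). I'll move above the stand and check the punch choice in a close wrist view.

```bash
python3 -m handwheel '[[[0.86,-0.3,0,0,0,0,0.1],[0.86,-0.3,0,0,0,0,0.1],[0.86,-0.3,0,0,0,0,0.1],[0.86,-0.3,0,0,0,0,0.1],[0.86,-0.3,0,0,0,0,0.1],[0.85,-0.3,0,0,0,0,0.1],[0,0,0,0,0,-1,0.1],[0,0,0,0,0,-1,0.1],[0,0,0,0,0,-1,0.1],[0,0,0,0,0,-1,0.1],[0,0,0,0,0,-1,0.1],[0,0,0,0,0,-1,0.1],[0,0,0,0,0,-1,0.1],[0,0,0,0,0,-1,0.1],[0,0,0,0,0,-0.9,0.1],[0,0,0,0,0,0,0.1]]]'
cat > c.py <<'E'
from h import *
np.set_printoptions(precision=2,suppress=True)
W=r.camera("wrist");save(W,"w1.png");q=r.sense()
print(q["t"],q["tcp_pos"],q["eef_rot"].round(3))
for n in ["punch_slim","punch_thick","punch_flat","stand"]:
    print(n,[(d["location"],round(d["score"],2)) for d in r.recognise(W,n)])
print(proj(W,[466,-345,68]))
import pickle;pickle.dump(W,open("w1.pkl","wb"))
E
python3 c.py
```

```text
t: 3.55
tcp_pos: [467.0, -345.6, 218.6]
eef_rot: [-0.0, 0.795, 0.607, 0.0]
contact_force: [0.9, -0.6, 0.1]
gripper_width: 51.0
grip_force: 0.0
3.6 [ 466.99 -345.68  218.63] [ 0.    0.8   0.61 -0.  ]
punch_slim [([321.4, 184.6], 0.83)]
punch_thick [([322.7, 231.4], 0.72)]
punch_flat [([319.9, 141.8], 0.84)]
stand [([322.2, 174.7], 0.58)]
[318.62 189.06]
```

View pics/w1.png

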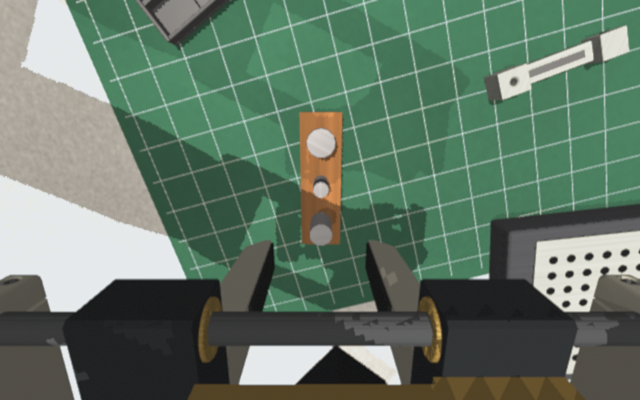

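The wrist view confirms the choice. The slim punch is the small plain one at (321,188), with the flat disc at (321,143) and the thick one at (321,232). I'll tilt the gripper 24° so its body stays clear of the press head later.

```bash
python3 -m handwheel '[[[0,0,0,0,1,0,0.1],[0,0,0,0,1,0,0.1],[0,0,0,0,1,0,0.1],[0,0,0,0,1,0,0.1],[0,0,0,0,0,0,0.1]]]'
cat >> h.py <<'E'
from scipy.spatial.transform import Rotation as R
np.set_printoptions(precision=3,suppress=True)
def rot():
    q=r.sense()["eef_rot"]; return R.from_quat([q[1],q[2],q[3],q[0]]).as_matrix()
def plan(X,grasp=True):
    "units of shift to bring grasp point (or TCP) to X"
    q=r.sense();M=rot();p=np.array(q["tcp_pos"])-(19*M[:,2] if grasp else 0)
    d=M.T@(np.array(X)-p)/60; print("shift units",d,"len mm",np.linalg.norm(d)*60); return d
E
cat > d.py <<'E'
from h import *
import pickle
W=pickle.load(open("w1.pkl","rb"))
im=W["image"].astype(int);g=im.min(2)
m=(g[170:205,300:342]>140).astype(np.uint8)
n,l,s,c=cv2.connectedComponentsWithStats(m);i=1+np.argmax(s[1:,4]);uv=c[i]+[300,170];print(s[i],uv)
P=at_z(W,uv,68);print(P,at_z(W,(320.5,187.5),68)); print(rot()); P[2]=54
up=P.copy();up[2]=110
plan(up);plan(P);print(rot().T@np.array([0,0,-56/60]))
print(r.sense()["joint_positions"])
E
python3 d.py
```

```text
t: 4.42
tcp_pos: [465.9, -346.8, 217.0]
eef_rot: [-0.127, 0.778, 0.592, 0.165]
contact_force: [-0.1, -0.1, -0.5]
gripper_width: 51.1
grip_force: 0.0
[ 13  12  16  16 182] [320.401 189.505]
[ 467.615 -345.919   68.   ] [ 468.257 -343.938   68.   ]
[[ 0.244  0.964  0.106]
 [ 0.88  -0.266  0.394]
 [ 0.408 -0.003 -0.913]]
shift units [-0.708  0.028  1.954] len mm 124.702671206961
shift units [-1.089  0.031  2.806] len mm 180.59917412360218
[-0.381  0.002  0.852]
[-0.939  0.29   1.369  0.329  1.745 -0.655]
```

```bash
python3 -m handwheel '[[[-0.24,0.01,0.65,0,0,0,0.1],[-0.24,0.01,0.65,0,0,0,0.1],[-0.24,0.01,0.65,0,0,0,0.1],[-0.1,0,0.21,0,0,0,0.1],[-0.09,0,0.21,0,0,0,0.1],[-0.09,0,0.21,0,0,0,0.1],[-0.1,0,0.21,0,0,0,0.1],[0,0,0,0,0,0,0.1],[0,0,0,0,0,0,-1],[0,0,0,0,0,0,-1],[0,0,0,0,0,0,-1],[0,0,0,0,0,0,-1]]]' 35
python3 - <<'E'
from h import *
plan([467.5,-345.5,54]); print(r.sense()["contact_force"])
E
```

```text
t: 5.92
tcp_pos: [470.9, -338.8, 39.2]
eef_rot: [-0.126, 0.777, 0.594, 0.165]
contact_force: [-0.8, 0.3, 0.8]
gripper_width: 15.7
grip_force: 5.9
shift units [-0.012 -0.024  0.041] len mm 2.931296454862399
[-0.79   0.251  0.766]
```

```bash
python3 -m handwheel '[[[0,0,0,0,0,0,-1],[0,0,0,0,0,0,-1],[0.1,0,-0.23,0,0,0,-1],[0.22,0,-0.49,0,0,0,-1],[0.22,0,-0.49,0,0,0,-1],[0.22,0,-0.49,0,0,0,-1],[0,0,0,0,0,0,-1]]]'
python3 - <<'E'
from h import *
plan([572,0,165]);print(r.sense()["grip_force"])
E
```

```text
t: 6.8
tcp_pos: [472.3, -340.2, 154.7]
eef_rot: [-0.123, 0.777, 0.595, 0.165]
contact_force: [0.3, -0.2, -1.5]
gripper_width: 15.5
grip_force: 35.0
shift units [5.475 0.114 2.541] len mm 362.2097914155183
34.99993979930878
```

```bash
python3 -m handwheel '[[[0.68,0.01,0.32,0,0,0,-1],[0.68,0.02,0.32,0,0,0,-1],[0.68,0.01,0.32,0,0,0,-1],[0.68,0.02,0.32,0,0,0,-1],[0.68,0.01,0.32,0,0,0,-1],[0.68,0.02,0.32,0,0,0,-1],[0.68,0.01,0.31,0,0,0,-1],[0.68,0.01,0.31,0,0,0,-1],[0,0,0,0,0,0,-1],[0,0,0,0,0,0,-1]]]'
cat > e.py <<'E'
from h import *
import pickle
W=r.camera("wrist");save(W,"w2.png");T=r.camera("top");S=r.camera("side");pickle.dump((W,T,S,r.sense()),open("w2.pkl","wb"))
for p in (W,T,S):
  for n in ["hole","tail_top","punch_slim"]: print(n,[(d["location"],round(d["score"],2)) for d in r.recognise(p,n)])
a=T["image"][140:200,280:360,::-1];b=S["image"][180:320,330:430,::-1]
a=cv2.resize(a,(480,360),interpolation=cv2.INTER_CUBIC);b=cv2.resize(b,(300,420),interpolation=cv2.INTER_CUBIC)
im=np.zeros((420,780,3),np.uint8);im[:360,:480]=a;im[:,480:]=b;cv2.imwrite("pics/ts2.png",im)
E
python3 e.py
```

```text
t: 8.05
tcp_pos: [571.2, 7.2, 143.3]
eef_rot: [-0.127, 0.777, 0.594, 0.165]
contact_force: [-0.4, -0.6, -0.8]
gripper_width: 15.3
grip_force: 35.0
hole [([518.4, 371.5], 0.74), ([319.9, 229.6], 0.71)]
tail_top [([320.8, 230.3], 0.97), ([522.6, 372.7], 0.92), ([356.2, 94.0], 0.57)]
punch_slim [([320.1, 271.9], 0.87)]
hole [([241.7, 284.8], 0.59)]
tail_top [([239.5, 286.7], 0.64), ([236.4, 170.8], 0.26)]
punch_slim []
hole [([410.6, 274.1], 0.73), ([255.9, 189.0], 0.65), ([369.2, 235.8], 0.5)]
tail_top [([404.0, 276.7], 0.8), ([252.0, 191.0], 0.79), ([368.6, 236.7], 0.57)]
punch_slim [([368.4, 212.1], 0.47)]
```

View pics/w2.png

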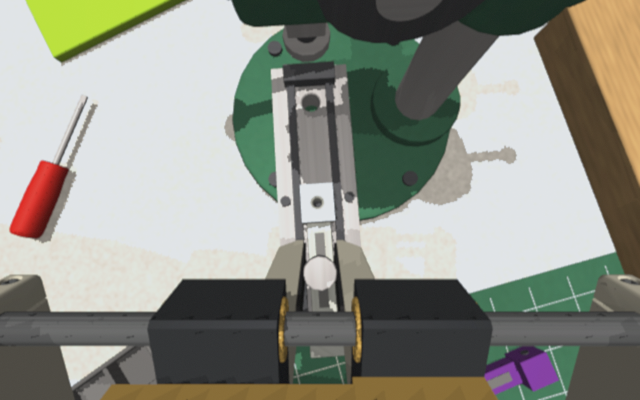

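Run:
```python
from h import *
import pickle
W,T,S,q=pickle.load(open("w2.pkl","rb"))
g=W["image"].min(2)
def blob(x0,y0,x1,y1,f):
    n,l,s,c=cv2.connectedComponentsWithStats(f(g[y0:y1,x0:x1]).astype(np.uint8))
    i=1+np.argmax(s[1:,4]);print(s[i]);return c[i]+[x0,y0]
h=blob(306,192,328,212,lambda a:a<110);pt=blob(296,252,344,294,lambda a:a>170)
st=blob(302,92,322,111,lambda a:a<85)
print("hole px",h,at_z(W,h,75),"punch",pt,at_z(W,pt,172),"seat",st,at_z(W,st,45))
M=rot();print("grasp",q["tcp_pos"]-19*M[:,2]); print(M[:,1])
save(W,"w2c.png",(270,80,370,310),2.5)
```

```text
[ 7  6  9  9 66]
[  8   5  32  33 812]
[  1   3  16  16 221]
hole px [316.773 201.97 ] [579.187  45.813  75.   ] punch [319.421 272.995] [568.997  -0.405 172.   ] seat [310.471 102.774] [598.41  140.278  45.   ]
grasp [569.611  -1.274 161.141]
[ 0.965 -0.263  0.   ]
```

View pics/w2c.png

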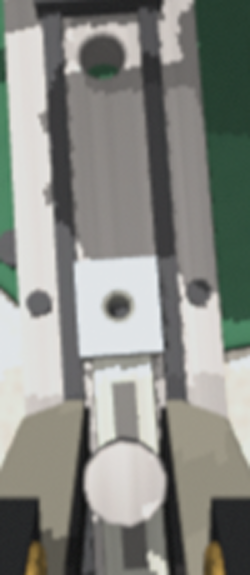

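Run:
```python
from h import *
M=rot();print(M.T@np.array([4.2,20,-18])/60)
```

```text
[ 0.189 -0.02   0.412]
```

```bash
python3 -m handwheel '[[[0.09,-0.01,0.21,0,0,0,-1],[0.1,-0.01,0.2,0,0,0,-1],[0,0,0,0,0,0,-1],[0,0,0,0,0,0,-1]]]'
cat > f.py <<'E'
from h import *
W=r.camera("wrist");q=r.sense()
g=W["image"].min(2);M=rot();G=q["tcp_pos"]-19*M[:,2];top=G[2]+11.5
def blob(c,w,f):
    x0,y0=(np.round(c).astype(int)-w);a=g[y0:y0+2*w+1,x0:x0+2*w+1]
    n,l,s,cc=cv2.connectedComponentsWithStats(f(a).astype(np.uint8))
    i=1+np.argmax(s[1:,4]);print(s[i]);return cc[i]+[x0,y0]
h=blob(proj(W,[579.2,45.8,75]),9,lambda a:a<110);pt=blob(proj(W,[G[0]-.6,G[1]+.9,top]),23,lambda a:a>170)
H=at_z(W,h,75);P=at_z(W,pt,top)
print("hole",H,"punch",P,"grasp",G,"tip z",G[2]-54.5)
d=np.array([H[0]-P[0],H[1]-P[1],0]);print("d",d,"units",M.T@d/60,"down1mm",M.T@[0,0,-1/60])
save(W,"w3.png",(250,150,390,330),3)
E
python3 f.py
```

```text
t: 9.15
tcp_pos: [576.0, 27.7, 126.1]
eef_rot: [-0.126, 0.777, 0.594, 0.165]
contact_force: [-0.2, -0.3, -1.4]
gripper_width: 15.4
grip_force: 35.0
[ 4  5 10 10 74]
[  8   8  32  33 823]
hole [579.08  45.79  75.  ] punch [573.745  20.11  155.27 ] grasp [574.142  19.947 143.77 ] tip z 89.26993431530016
d [ 5.335 25.68   0.   ] units [ 0.399 -0.027  0.177] down1mm [-0.007 -0.     0.015]
```

View pics/w3.png

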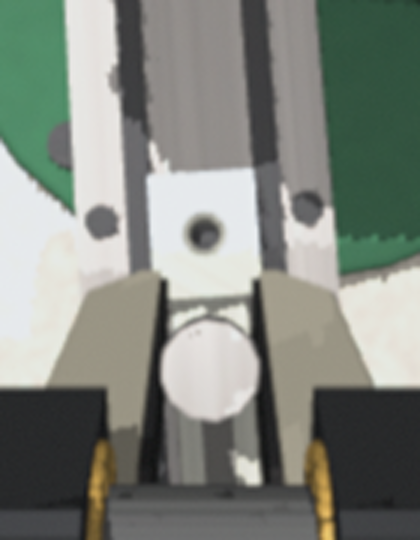

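```bash
python3 -m handwheel '[[[0.2,-0.01,0.09,0,0,0,-1],[0.2,-0.02,0.09,0,0,0,-1],[0,0,0,0,0,0,-1],[-0.04,0,0.09,0,0,0,-1],[-0.05,0,0.09,0,0,0,-1],[0,0,0,0,0,0,-1],[0,0,0,0,0,0,-1]]]'; python3 -m handwheel '[[[-0.014,0,0.03,0,0,0,-1],[-0.014,0,0.03,0,0,0,-1],[-0.014,0,0.03,0,0,0,-1],[0,0,0,0,0,0,-1]]]'
python3 - <<'E'
from h import *
G=r.sense()["tcp_pos"]-19*rot()[:,2];print(G,G[2]-54.5)
E
```

```text
t: 10.07
tcp_pos: [581.1, 52.5, 114.0]
eef_rot: [-0.126, 0.777, 0.594, 0.165]
contact_force: [0.7, 0.2, -1.2]
gripper_width: 15.4
grip_force: 35.0
t: 10.58
tcp_pos: [581.0, 52.7, 108.0]
eef_rot: [-0.126, 0.777, 0.594, 0.165]
contact_force: [-0.1, -0.1, -1.8]
gripper_width: 15.1
grip_force: 35.0
[579.006  45.206 125.34 ] 70.83978017331191
```

```bash
python3 -m handwheel '[[[-0.014,0,0.03,0,0,0,-1],[-0.014,0,0.03,0,0,0,-1],[-0.014,0,0.03,0,0,0,-1],[0,0,0,0,0,0,-1]]]'; python3 -m handwheel '[[[-0.014,0,0.03,0,0,0,-1],[-0.007,0,0.015,0,0,0,-1],[-0.007,0,0.015,0,0,0,-1],[0,0,0,0,0,0,-1]]]';  python3 - <<'E'
from h import *
G=r.sense()["tcp_pos"]-19*rot()[:,2];print(G,G[2]-54.5)
E
```

```text
t: 11.08
tcp_pos: [580.9, 52.5, 101.9]
eef_rot: [-0.126, 0.777, 0.594, 0.165]
contact_force: [1.4, 0.5, -1.1]
gripper_width: 15.7
grip_force: 35.0
t: 11.58
tcp_pos: [581.0, 52.4, 98.1]
eef_rot: [-0.126, 0.777, 0.594, 0.165]
contact_force: [-0.6, 0.1, -1.6]
gripper_width: 15.4
grip_force: 35.0
[578.947  44.931 115.467] 60.96745176756703
```

```bash
python3 -m handwheel '[[[-0.007,0,0.015,0,0,0,-1],[0,0,0,0,0,0,-0.3],[0,0,0,0,0,0,-0.3],[0,0,0,0,0,0,-0.3],[0,0,-0.3,0,0,0,-0.3],[0,0,-0.6,0,0,0,-0.3],[-0.5,0,-0.6,0,0,0,-0.3],[-0.5,0,0,0,0,0,-0.3],[0,0,0,0,0,0,-0.3],[0,0,0,0,0,0,-0.3]]]'
python3 - <<'E'
from h import *
W=r.camera("wrist");T=r.camera("top");S=r.camera("side")
a=cv2.resize(W["image"][:,:,::-1],(480,300));b=cv2.resize(S["image"][180:280,330:430,::-1],(300,300),interpolation=cv2.INTER_CUBIC);c=cv2.resize(T["image"][130:200,280:360,::-1],(320,280),interpolation=cv2.INTER_CUBIC)
im=np.zeros((590,780,3),np.uint8);im[:300,:480]=a;im[:300,480:]=b;im[300:580,:320]=c;cv2.imwrite("pics/v4.png",im)
for p in (W,):
  for n in ["punch_slim","hole"]: print(n,[(d["location"],round(d["score"],2)) for d in r.recognise(p,n)])
  for X in ([579.1,45.8,125],[579.1,45.8,75],[598.4,140.3,45]): print(proj(p,X),proj(S,X))
import pickle;pickle.dump((W,T,S),open("w4.pkl","wb"))
E
```

```text
t: 12.82
tcp_pos: [557.2, -35.6, 155.8]
eef_rot: [-0.126, 0.777, 0.594, 0.166]
contact_force: [0.1, -0.5, -0.4]
gripper_width: 32.6
grip_force: 0.0
punch_slim [([319.8, 134.6], 0.76)]
hole [([324.7, 220.3], 0.94), ([524.8, 303.3], 0.86)]
[319.307 130.26 ] [372.139 207.971]
[319.353 151.346] [371.033 219.577]
[312.972  64.682] [372.206 207.438]
```

View pics/v4.png

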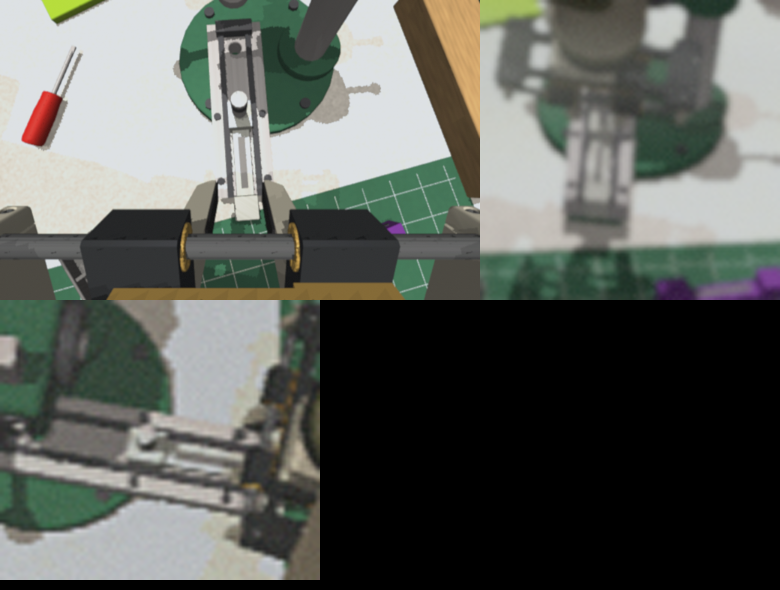

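The punch stands upright in the hole, its top at wrist (319,130) where it was predicted. Next I go behind the tail with closed fingers.

```bash
python3 -m handwheel '[[[0,0,0,0.26,0,-0.58,-1],[0,0,0,0,0,0,-1]]]' 20
python3 - <<'E'
from h import *
print(rot()); 
a=np.array([550.3,-95.3,120]);plan(a,False);print(rot().T@[0,0,-63/60.],rot().T@np.array([.2,.98,0])/60)
E
```

```text
t: 13.32
tcp_pos: [557.3, -35.4, 155.1]
eef_rot: [-0.132, 0.757, 0.62, 0.161]
contact_force: [-1.0, 0.3, -0.5]
gripper_width: 17.0
grip_force: 0.0
[[ 0.181  0.98   0.08 ]
 [ 0.895 -0.198  0.399]
 [ 0.407 -0.    -0.914]]
shift units [-1.153  0.083  0.126] len mm 69.78121227937426
[-0.427  0.     0.959] [0.015 0.    0.007]
```

```bash
python3 -m handwheel '[[[-0.58,0.04,0.06,0,0,0,-1],[-0.57,0.04,0.06,0,0,0,-1],[-0.21,0,0.48,0,0,0,-1],[-0.21,0,0.48,0,0,0,-1],[0,0,0,0,0,0,-1],[0,0,0,0,0,0,-1]]]'
python3 - <<'E'
from h import *
q=r.sense();s=np.array([598.4,140.3]);u=np.array([.2,.98])
print("along (behind seat)",(s-q["tcp_pos"][:2])@u,"side",(s-q["tcp_pos"][:2])@[.98,-.2],"f u",rot().T@np.array([.2,.98,0])/60)
E
```

```text
t: 14.08
tcp_pos: [550.4, -95.2, 58.7]
eef_rot: [-0.131, 0.757, 0.619, 0.161]
contact_force: [0.2, 0.2, 0.5]
gripper_width: 0.6
grip_force: 0.0
along (behind seat) 240.41723459448144 side -0.10930531026988888 f u [0.015 0.    0.007]
```

```bash
python3 -m handwheel '[[[0.15,0,0.067,0,0,0,-1],[0.06,0,0.027,0,0,0,-1],[0.06,0,0.027,0,0,0,-1],[0.06,0,0.027,0,0,0,-1],[0.08,0,0.036,0,0,0,-1],[0.1,0,0.045,0,0,0,-1],[0.12,0,0.054,0,0,0,-1],[0.12,0,0.054,0,0,0,-1],[0.12,0,0.054,0,0,0,-1],[0.12,0,0.054,0,0,0,-1],[0.12,0,0.054,0,0,0,-1],[0.12,0,0.054,0,0,0,-1],[0.1,0,0.045,0,0,0,-1],[0.06,0,0.027,0,0,0,-1],[0,0,0,0,0,0,-1]]]'
python3 - <<'E'
from h import *
q=r.sense();s=np.array([598.4,140.3]);u=np.array([.2,.98])
print("along (behind seat)",(s-q["tcp_pos"][:2])@u,"side",(s-q["tcp_pos"][:2])@[.98,-.2])
E
```

```text
t: 15.95
tcp_pos: [567.8, -5.1, 57.0]
eef_rot: [-0.132, 0.757, 0.619, 0.161]
contact_force: [-0.4, -0.3, 0.3]
gripper_width: 0.3
grip_force: 0.0
along (behind seat) 148.5844640753134 side 0.889847088994518
```

```bash
python3 -m handwheel '[[[0.08,0,0.036,0,0,0,-1],[0.08,0,0.036,0,0,0,-1],[0.06,0,0.027,0,0,0,-1],[0.03,0,0.013,0,0,0,-1],[0,0,0,0,0,0,-1]]]'; python3 -m handwheel '[[[0.03,0,0.013,0,0,0,-1],[0.03,0,0.013,0,0,0,-1],[0,0,0,0,0,0,-1]]]';python3 -m handwheel '[[[0.03,0,0.013,0,0,0,-1],[0,0,0,0,0,0,-1]]]'
python3 - <<'E'
from h import *
q=r.sense();s=np.array([598.4,140.3]);u=np.array([.2,.98])
print("along (behind seat)",(s-q["tcp_pos"][:2])@u,"side",(s-q["tcp_pos"][:2])@[.98,-.2])
E
```

```text
t: 16.58
tcp_pos: [571.1, 10.8, 57.1]
eef_rot: [-0.132, 0.757, 0.619, 0.161]
contact_force: [-1.1, -1.4, -1.0]
gripper_width: 0.7
grip_force: 0.0
t: 16.95
tcp_pos: [572.0, 14.4, 57.2]
eef_rot: [-0.132, 0.757, 0.619, 0.161]
contact_force: [0.6, -0.5, -0.9]
gripper_width: 0.5
grip_force: 0.2
t: 17.2
tcp_pos: [572.4, 16.4, 57.2]
eef_rot: [-0.132, 0.757, 0.619, 0.161]
contact_force: [0.6, -0.6, 0.2]
gripper_width: 0.7
grip_force: 0.2
along (behind seat) 126.61631285221387 side 0.7105180021742612
```

```bash
python3 -m handwheel '[[[0.03,0,0.013,0,0,0,-1],[0.015,0,0.007,0,0,0,-1],[0,0,0,0,0,0,-1]]]';python3 -m handwheel '[[[0.02,0,0.009,0,0,0,-1],[0,0,0,0,0,0,-1]]]';python3 -m handwheel '[[[0.02,0,0.009,0,0,0,-1],[0,0,0,0,0,0,-1]]]'
python3 - <<'E'
from h import *
W=r.camera("wrist");S=r.camera("side");save(W,"w5.png",(220,0,420,200),2)
for X in ([598.4,140.3,125],[579.1,45.8,75],[598.4,140.3,75]): print(proj(W,X),proj(S,X))
for n in ["punch_slim","hole","tail_top"]: print(n,[(d["location"],round(d["score"],2)) for d in r.recognise(W,n)])
a=cv2.resize(W["image"][:,:,::-1],(480,300));b=cv2.resize(S["image"][170:270,330:430,::-1],(300,300),interpolation=cv2.INTER_CUBIC)
cv2.imwrite("pics/v5.png",np.hstack([a,b]))
E
```

```text
t: 17.58
tcp_pos: [573.1, 18.5, 57.3]
eef_rot: [-0.131, 0.757, 0.619, 0.161]
contact_force: [0.7, -5.4, -0.3]
gripper_width: 0.6
grip_force: 2.4
t: 17.82
tcp_pos: [573.6, 18.7, 57.2]
eef_rot: [-0.13, 0.757, 0.619, 0.16]
contact_force: [-1.8, -10.0, -0.3]
gripper_width: 0.6
grip_force: 5.0
t: 18.08
tcp_pos: [573.8, 18.9, 57.2]
eef_rot: [-0.13, 0.758, 0.619, 0.16]
contact_force: [-3.5, -15.3, 1.8]
gripper_width: 0.9
grip_force: 7.6
[319.925 -50.109] [373.933 189.326]
[319.533 202.249] [371.033 219.577]
[319.724  30.916] [372.842 200.774]
punch_slim [([321.9, 12.1], 0.67)]
hole [([321.0, 131.2], 0.6), ([382.5, 98.4], 0.53)]
tail_top [([323.9, 131.4], 0.81)]
```

View pics/v5.png

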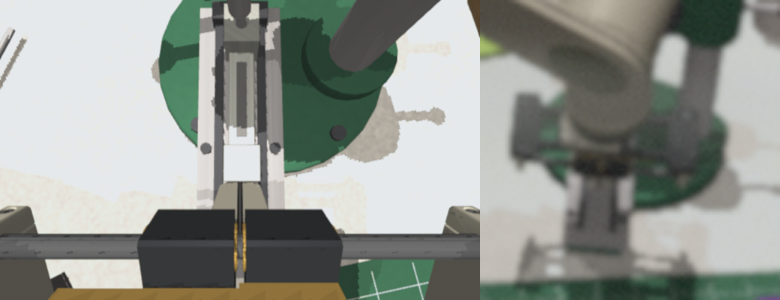

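The arm came up against the stop at the expected place with about 15 N on the tool. I back off, rise, take out the tilt and turn for the knob.

```bash
python3 -m handwheel '[[[-0.1,0,-0.045,0,0,0,-1],[-0.5,0,-0.22,0,0,0,-1],[0.39,0,-0.87,0,0,0,-1],[0.39,0,-0.87,0,0,0,-1],[0.39,0,-0.87,0,0,0,-1],[0.39,0,-0.87,0,0,0,-1],[0.39,0,-0.87,0,0,0,-1],[0.39,0,-0.87,0,0,0,-1],[0,0,0,0,-1,0,-1],[0,0,0,0,-1,0,-1],[0,0,0,0,-1,0,-1],[0,0,0,0,-1,0,-1],[0,0,0,0,0,-1,-1],[0,0,0,0,0,-1,-1],[0,0,0,0,0,-1,-1],[0,0,0,0,0,-1,-1],[0,0,0,0,0,-1,-1],[0,0,0,0,0,-1,-1],[0,0,0,0,0,-1,-1],[0,0,0,0,0,-1,-1]]]'; python3 -m handwheel '[[[0,0,0,0,0,-1,-1],[0,0,0,0,0,-1,-1],[0,0,0,0,0,-1,-1],[0,0,0,0,0,-1,-1],[0,0,0,0,0,-1,-1],[0,0,0,0,0,-1,-1],[0,0,0,0,0,-1,-1],[0,0,0,0,0,0,-1]]]'
python3 - <<'E'
from h import *
T=r.camera("top");S=r.camera("side")
print(rot());plan([509,236,390],False)
import pickle;pickle.dump((T,S),open("w6.pkl","wb"))
# knob: dark blob refine
for p in (T,S):
    uv=np.round(proj(p,[509,236,323])).astype(int);g=p["image"].max(2)[uv[1]-12:uv[1]+13,uv[0]-12:uv[0]+13]
    n,l,s,c=cv2.connectedComponentsWithStats((g<60).astype(np.uint8))
    for i in range(1,n):
        if s[i,4]>15: print(uv,s[i],c[i]+uv-12)
for n in ["knob","punch_slim"]: print([(d["location"],round(d["score"],2)) for d in r.recognise(S,n)])
E
```

```text
t: 20.82
tcp_pos: [565.7, -15.4, 400.2]
eef_rot: [-0.001, 0.448, 0.894, 0.0]
contact_force: [0.8, 0.7, -0.5]
gripper_width: 0.2
grip_force: 0.0
t: 21.82
tcp_pos: [565.8, -15.5, 400.2]
eef_rot: [-0.0, 0.1, 0.995, 0.0]
contact_force: [-0.7, 0.6, -0.3]
gripper_width: 0.3
grip_force: 0.0
[[-0.98   0.2   -0.   ]
 [ 0.2    0.98   0.001]
 [ 0.001  0.    -1.   ]]
shift units [1.767 3.92  0.174] len mm 258.22932547426126
[246 174] [ 7  7 11 11 91] [245.703 173.857]
[347 124] [ 8  9  7  7 42] [346.071 124.048]
[([373.2, 156.1], 0.72), ([353.6, 126.0], 0.6), ([350.5, 310.3], 0.58)]
[]
```

```bash
python3 -m handwheel '[[[0.35,0.78,0.03,0,0,0,-1],[0.35,0.78,0.03,0,0,0,-1],[0.35,0.78,0.03,0,0,0,-1],[0.35,0.78,0.03,0,0,0,-1],[0.37,0.8,0.05,0,0,0,-1],[0,0,0,0,0,0,-1]]]'
python3 - <<'E'
from h import *
import pickle
T,S=pickle.load(open("w6.pkl","rb"))
t=(245.7,173.86);s=(346.07,124.05)
K=tri((T,t),(S,s));print(K,at_z(T,t,324))
W=r.camera("wrist");save(W,"w7.png");print(proj(W,K),proj(W,r.sense()["tcp_pos"]))
E
```

```text
t: 22.78
tcp_pos: [507.1, 238.8, 389.7]
eef_rot: [-0.001, 0.098, 0.995, 0.0]
contact_force: [0.8, -0.4, -0.0]
gripper_width: 0.4
grip_force: 0.0
[507.769 238.54  321.033] [508.109 238.021 324.   ]
[319.707 216.778] [317.117 256.376]
```

View pics/w7.png

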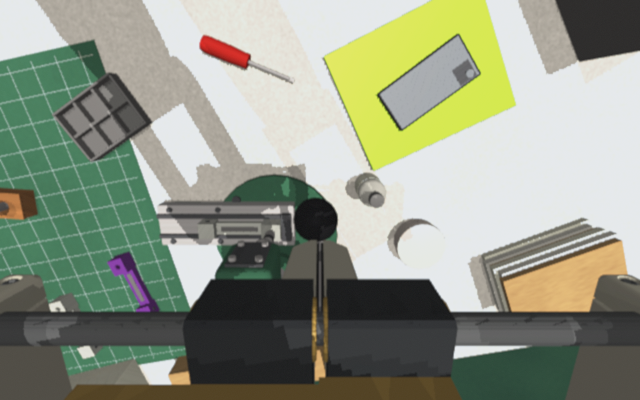

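```bash
python3 -m handwheel '[[[-0.02,-0.026,0.4,0,0,0,-1],[0,0,0.35,0,0,0,-1],[0,0,0.06,0,0,0,-1],[0,0,0,0,0,0,-1]]]'; python3 -m handwheel '[[[0.07,0,0.128,0,0,0,-1],[0.07,0,0.128,0,0,0,-1],[0.07,0,0.128,0,0,0,-1],[0.07,0,0.128,0,0,0,-1]]]'; python3 -m handwheel '[[[0.043,0,0.139,0,0,0,-1],[0.043,0,0.139,0,0,0,-1],[0.043,0,0.139,0,0,0,-1]]]'
```

```text
t: 23.32
tcp_pos: [509.8, 232.9, 342.3]
eef_rot: [0.0, 0.1, 0.995, 0.0]
contact_force: [0.2, 1.1, 0.2]
gripper_width: 0.5
grip_force: 0.0
t: 23.82
tcp_pos: [492.5, 237.4, 311.6]
eef_rot: [0.0, 0.099, 0.995, 0.0]
contact_force: [-3.2, -0.1, 5.4]
gripper_width: 0.5
grip_force: 2.3
t: 24.2
tcp_pos: [485.1, 238.8, 285.2]
eef_rot: [-0.0, 0.1, 0.995, 0.0]
contact_force: [-4.9, 1.1, 4.8]
gripper_width: 0.7
grip_force: 2.3
```

```bash
python3 -m handwheel '[[[0.043,0,0.139,0,0,0,-1],[0.015,0,0.145,0,0,0,-1],[0.015,0,0.145,0,0,0,-1]]]'; python3 -m handwheel '[[[0.015,0,0.1,0,0,0,-1],[0.01,0,0.08,0,0,0,-1],[0,0,0,0,0,0,-1]]]'
```

```text
t: 24.58
tcp_pos: [480.4, 239.8, 260.2]
eef_rot: [-0.0, 0.099, 0.995, 0.0]
contact_force: [-6.7, 0.3, 9.1]
gripper_width: 0.5
grip_force: 4.6
t: 24.95
tcp_pos: [478.9, 240.1, 249.0]
eef_rot: [-0.001, 0.099, 0.995, 0.0]
contact_force: [-7.3, 1.8, 7.8]
gripper_width: 0.5
grip_force: 4.1
```

```bash
python3 -m handwheel '[[[0,0,0.06,0,0,0,-1],[0,0,0.06,0,0,0,-1]]]';python3 -m handwheel '[[[0,0,0.06,0,0,0,-1],[0,0,0,0,0,0,-1]]]'; python3 -c "
from h import *
e=np.arcsin((r.sense()['tcp_pos'][2]-242)/175);print('lever',.6-e,'expect dx',175*np.cos(e)-144.4,'actual',(508-r.sense()['tcp_pos'][0])*.98+(r.sense()['tcp_pos'][1]-237)*.2)"
```

```text
t: 25.2
tcp_pos: [479.1, 240.1, 242.3]
eef_rot: [-0.0, 0.099, 0.995, 0.0]
contact_force: [-6.9, 0.6, 10.5]
gripper_width: 0.3
grip_force: 4.5
t: 25.45
tcp_pos: [479.0, 240.1, 238.4]
eef_rot: [-0.0, 0.099, 0.995, 0.0]
contact_force: [-5.5, 2.2, 7.9]
gripper_width: 0.6
grip_force: 4.2
lever 0.6206046169568811 expect dx 30.562853168257845 actual 29.089459151823924
```

```bash
for i in 1 2; do :; done; python3 -m handwheel '[[[0,0,0.07,0,0,0,-1],[0,0,0.07,0,0,0,-1],[0,0,0,0,0,0,-1]]]';python3 -m handwheel '[[[-0.005,0,0.07,0,0,0,-1],[-0.005,0,0.07,0,0,0,-1],[0,0,0,0,0,0,-1]]]'
```

```text
t: 25.82
tcp_pos: [479.0, 240.2, 230.0]
eef_rot: [-0.0, 0.099, 0.995, 0.0]
contact_force: [-6.5, 1.1, 8.5]
gripper_width: 0.6
grip_force: 4.2
t: 26.2
tcp_pos: [479.6, 240.1, 221.5]
eef_rot: [-0.001, 0.099, 0.995, 0.0]
contact_force: [-6.5, 1.0, 9.3]
gripper_width: 0.5
grip_force: 4.2
```

```bash
python3 -m handwheel '[[[-0.01,0,0.07,0,0,0,-1],[-0.01,0,0.07,0,0,0,-1],[0,0,0,0,0,0,-1]]]';python3 -m handwheel '[[[-0.01,0,0.07,0,0,0,-1],[-0.01,0,0.05,0,0,0,-1],[0,0,0,0,0,0,-1]]]'
```

```text
t: 26.58
tcp_pos: [480.8, 239.8, 213.2]
eef_rot: [-0.0, 0.099, 0.995, 0.0]
contact_force: [-5.5, 1.3, 8.3]
gripper_width: 0.5
grip_force: 4.2
t: 26.95
tcp_pos: [481.9, 239.7, 206.1]
eef_rot: [-0.001, 0.099, 0.995, 0.0]
contact_force: [-7.0, 1.3, 8.7]
gripper_width: 0.3
grip_force: 4.6
```

```bash
python3 -m handwheel '[[[-0.014,0,0.06,0,0,0,-1],[-0.014,0,0.06,0,0,0,-1],[0,0,0,0,0,0,-1]]]';python3 -m handwheel '[[[-0.014,0,0.06,0,0,0,-1],[0,0,0,0,0,0,-1]]]'
```

```text
t: 27.32
tcp_pos: [483.2, 239.5, 199.8]
eef_rot: [-0.001, 0.099, 0.995, 0.0]
contact_force: [-11.3, 1.3, 15.9]
gripper_width: 0.3
grip_force: 7.9
t: 27.58
tcp_pos: [483.9, 239.4, 196.9]
eef_rot: [-0.001, 0.099, 0.995, 0.001]
contact_force: [-14.2, 0.2, 20.9]
gripper_width: 0.5
grip_force: 10.2
```

```bash
python3 -m handwheel '[[[-0.014,0,0.05,0,0,0,-1],[0,0,0,0,0,0,-1]]]';python3 -m handwheel '[[[-0.014,0,0.05,0,0,0,-1],[0,0,0,0,0,0,-1]]]'
```

```text
t: 27.82
tcp_pos: [484.7, 239.3, 194.6]
eef_rot: [-0.001, 0.099, 0.995, 0.001]
contact_force: [-17.0, -0.8, 24.5]
gripper_width: 0.6
grip_force: 12.3
t: 28.08
tcp_pos: [485.5, 239.3, 192.3]
eef_rot: [-0.0, 0.099, 0.995, 0.001]
contact_force: [-18.9, -0.9, 29.7]
gripper_width: 0.3
grip_force: 14.7
```

Solid at about 0.89 rad: the vertical force went from 9 to 30 N on a steep rise, while lever travel fits the 12 mm pin stroke. I'll guide the lever back up along the same arc.

```bash
python3 -m handwheel '[[[0,0,0,0,0,0,-1],[0.014,0,-0.056,0,0,0,-1],[0.014,0,-0.056,0,0,0,-1],[0.014,0,-0.056,0,0,0,-1],[0.014,0,-0.056,0,0,0,-1],[0.014,0,-0.056,0,0,0,-1],[0.01,0,-0.065,0,0,0,-1],[0.01,0,-0.065,0,0,0,-1],[0.01,0,-0.065,0,0,0,-1],[0.01,0,-0.065,0,0,0,-1]]]'; python3 -m handwheel '[[[0.002,0,-0.07,0,0,0,-1],[0.002,0,-0.07,0,0,0,-1],[0.002,0,-0.07,0,0,0,-1],[0.002,0,-0.07,0,0,0,-1],[0,0,-0.06,0,0,0,-1],[0,0,-0.06,0,0,0,-1],[0,0,-0.06,0,0,0,-1]]]'
```

```text
t: 29.32
tcp_pos: [480.3, 239.4, 221.9]
eef_rot: [0.0, 0.1, 0.995, -0.0]
contact_force: [2.8, -0.1, 4.3]
gripper_width: 0.5
grip_force: 1.6
t: 30.2
tcp_pos: [479.5, 239.8, 249.4]
eef_rot: [-0.0, 0.1, 0.995, -0.0]
contact_force: [2.0, 0.2, 3.3]
gripper_width: 0.6
grip_force: 1.3
```

```bash
python3 -m handwheel '[[[-0.014,0,-0.117,0,0,0,-1],[-0.014,0,-0.117,0,0,0,-1],[-0.014,0,-0.117,0,0,0,-1],[-0.014,0,-0.117,0,0,0,-1],[-0.043,0,-0.139,0,0,0,-1],[-0.043,0,-0.139,0,0,0,-1],[-0.043,0,-0.139,0,0,0,-1],[-0.043,0,-0.139,0,0,0,-1]]]'; python3 -m handwheel '[[[-0.07,0,-0.12,0,0,0,-1],[-0.07,0,-0.12,0,0,0,-1],[-0.06,0,-0.1,0,0,0,-1],[-0.04,0,-0.08,0,0,0,-1],[-0.02,0,-0.06,0,0,0,-1],[-0.02,0,-0.05,0,0,0,-1],[0,0,-0.05,0,0,0,-1],[0,0,-0.06,0,0,0,-1],[0,0,-0.06,0,0,0,-1]]]'
```

```text
t: 31.2
tcp_pos: [493.2, 237.0, 311.2]
eef_rot: [-0.0, 0.1, 0.995, -0.0]
contact_force: [1.6, -0.4, 1.1]
gripper_width: 0.4
grip_force: 0.8
t: 32.33
tcp_pos: [509.3, 233.8, 352.8]
eef_rot: [-0.0, 0.1, 0.995, -0.0]
contact_force: [-0.4, 0.3, 0.3]
gripper_width: 0.5
grip_force: 0.0
```

```bash
python3 -m handwheel '[[[0,0,-0.5,0,0,0,-1],[0,0,-0.6,0,0,0,-1],[0.8,0,0,0,0,0,-1],[0.8,0,0,0,0,0,-1],[0,0,0,0,0,0,-1],[0,0,0,0,0,0,-1]]]'
python3 - <<'E'
from h import *
S=r.camera("side");T=r.camera("top")
for p,K in ((T,1),(S,0)):
    uv=np.round(proj(p,[508,237,323])).astype(int);g=p["image"].max(2)[uv[1]-12:uv[1]+13,uv[0]-12:uv[0]+13]
    n,l,s,c=cv2.connectedComponentsWithStats((g<60).astype(np.uint8))
    print([ (c[i]+uv-12) for i in range(1,n) if s[i,4]>15])
print(proj(S,[598.4,140.3,113]),proj(S,[598.4,140.3,75]))
a=cv2.resize(S["image"][120:270,320:440,::-1],(480,600),interpolation=cv2.INTER_CUBIC)
cv2.imwrite("pics/v8.png",a);print(r.sense()["t"])
E
```

```text
t: 33.08
tcp_pos: [415.6, 252.8, 419.0]
eef_rot: [0.0, 0.099, 0.995, 0.0]
contact_force: [-0.1, -0.0, 1.0]
gripper_width: 0.3
grip_force: 0.0
[array([245.737, 173.828])]
[array([346.   , 123.909])]
[373.667 192.114] [372.842 200.774]
33.175
```

View pics/v8.png

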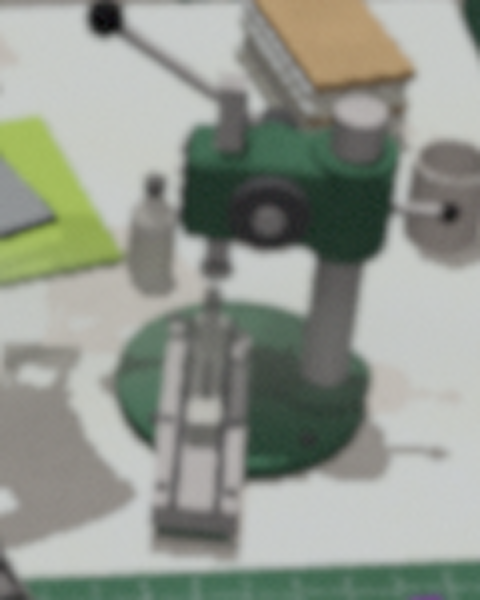

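Side view: the punch stands upright under the ram, its top at crop (213,289). That matches a height of 113 mm (288); unpressed it would be at 277. The knob is back at its starting pixels (top 245.7,173.8; side 346,124), and the arm is at its stop.

```bash
python3 -c "
from plant import r
print(r.sign_off())"
```

```text
the job is handed in; nothing more can be done
None
```

I handed the job in at about 33 s: the pin looks pressed out, with the slim punch standing in the arm at its stop, the lever back up at rest and the robot clear; the sign-off gave no verdict.

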